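Stand a vinyl roll up on its foot

TASK

The yellow vinyl roll is lying on the desk: tip it up by its cardboard core, pivoting it on its black foot cap, and leave it standing upright on that cap, core end up, around the middle of the green taped square. Keep the foot end down at the desk all the while (it may slide or be carried skimming low), and do not disturb the other things on the desk.

Things in the scene. Friction and masses are not known exactly. Their poses are not given: they have to be found in the camera images.
- roll: yellow vinyl roll, loose, 0.3 to 0.6 kg, 237 mm long, lying. Along its x axis (foot to core; straight up when it stands): black square cap 64 x 64 mm, 12 mm thick; yellow roll 64 mm diameter, from 12 to 182 mm; bare cardboard core 40 mm diameter, from 182 to 237 mm, to grip by. z is up while lying. Origin: lower edge of the foot's end face, on the desk, 32 mm below the centre line
- roll_foot (a point): centre of the foot cap's end face (the face it stands on); 32 mm above the desk while lying, 0 when standing; axes as roll
- roll_grip (a point): point on the centre line in the middle of the cardboard core, 212 mm from roll_foot along x and 25 mm from the core's end; 32 mm above the desk while lying; axes as roll. The core can swivel between gripper pads, about the line joining them, if gripped lightly (20 to 30 N). Standing, the roll rights itself from leans up to about 15 degrees
- bay: the green taped square, flat on the desk (nothing to bump against), 180 x 180 mm inside the tape, tape 19 mm wide; origin at its centre on the desk, x and y parallel to its sides
- red_roll: bystander: a like roll in red, standing on its cap, 64 mm across, 237 mm tall; origin at the centre of its underside
- blue_roll: bystander: a like roll in blue, standing on its cap, 64 mm across, 237 mm tall; origin at the centre of its underside
- tumbler: bystander: mint green drinking tumbler, 76 mm across, 172 mm tall; origin at the centre of its underside
- spray: bystander: white bottle with blue label, 60 mm across, 160 mm tall; origin at the centre of its underside
- pen_cup: bystander: black cup of pens, 72 mm across, 140 mm tall with its pens; origin at the centre of its underside
- tape_roll: bystander: roll of green tape lying flat, 96 mm across, 24 mm tall; origin at the centre of its underside
- squeegee: bystander: flat orange squeegee, 100 x 78 mm, 9 mm thick; origin at the centre of its underside

How it is judged:
On the way, in this order (a step that is already met when the one before it is completed fails the run):
1. the roll is raised halfway, its foot end at the desk (angle between roll's own x axis and vertical below 0.8 rad and height (world z) of roll_foot below 0.065 m), for 0.1 s.
2. the roll is upright on its foot (angle between roll's own x axis and vertical below 0.15 rad and height (world z) of roll_foot below 0.065 m), for 0.2 s.
At the end, for the whole second after the job is handed in: The yellow roll stands upright (within 3.4 degrees), core end up, its foot cap flat on the desk, the cap's centre within 55 mm of the taped square's centre along both of the square's sides, released and at rest (angle between roll's own x axis and vertical below 0.06 rad and height (world z) of roll_foot below 0.006 m and x of roll_foot in the frame of bay between -0.055 and 0.055 m and y of roll_foot in the frame of bay between -0.055 and 0.055 m and linear speed of roll below 0.02 m/s and angular speed of roll below 0.1 rad/s); the robot touches nothing.
It fails at once if the foot end leaves the desk (centre of its face higher than 65 mm) (height (world z) of roll_foot above 0.065 m).
It fails at once if a standing roll is moved more than 30 mm or tipped (distance of any of red_roll, blue_roll from where it was at the start of the episode above 0.03 m or angle between any of red_roll, blue_roll's own z axis and vertical above 0.3 rad).
It fails at once if the tumbler, bottle or pen cup is moved more than 30 mm or tipped (distance of any of tumbler, spray, pen_cup from where it was at the start of the episode above 0.03 m or angle between any of tumbler, spray, pen_cup's own z axis and vertical above 0.3 rad).
It fails at once if the tape roll or squeegee is moved more than 30 mm (distance of any of tape_roll, squeegee from where it was at the start of the episode above 0.03 m).
It also fails if it takes over 54 s, if anything falls off the work surface, if the arm or the gripper's body presses on something with over 40 N, if the wrist force passes 120 N, or if a joint passes its speed limit or range.

ROBOT

A 7-joint arm with a two-finger parallel gripper is mounted at the origin on the work surface. World frame = base frame: x ahead of the robot, y to its left, z up, the work surface at z = 0. Lengths are in m, angles in rad, forces in N, time in s.
With the tool pointing down it reaches from about 0.425 to 1.025 m from the base axis. Payload 9.4 kg.
Tool frame: the origin (TCP) lies on the mounting face of the last link; the fingertips stand 173 mm ahead of it and the grasp point (between the pads) lies 155 mm ahead of it; z points along the fingers, y is the line along which they close (so a half turn about z gives the same grasp; the last joint's range is limited). The gripper opens to 85 mm and grips with 20 to 120 N. Pads are 22 mm wide; open, the fingers measure 114 mm over their backs; the gripper's body (76 mm by 85 mm) begins 54 mm behind the grasp point. The pads swing forward as they close: fully open they stand 13 mm farther back than shut.
Start: joints at [-1.308, 0.599, -0.003, 1.599, 0.002, 0.943, -0.08], TCP at [0.242, 0.684, 0.405] pointing down, gripper open.
Joint ranges: [-2.57, 2.57], [-0.35, 1.97], [-1.29, 1.29], [0.11, 2.56], [-1.05, 4.19], [0.11, 1.86], [-2.63, 2.63]. Speed limits (rad/s): [2.22, 2.22, 3.01, 3.01, 3.14, 3.14, 3.14].

INTERFACE

Orientations are given as a unit quaternion [x, y, z, w].
In Python, from workcell import bot, vision gives the robot as it stands (bot), with the cameras (vision).
- The arm moves only by the tool jog_arm, called as name(argument=value, ...), one argument or row to a line, values as JSON. Schema: {"type":"object","properties":{"offsets":{"type":"array","items":{"type":"array","items":{"type":"number"},"minItems":6,"maxItems":6},"minItems":1,"maxItems":8},"jaw":{"type":"number"},"grip_force":{"type":"number"},"only":{"type":"string"},"quiet":{"type":"boolean"},"lines":{"type":"string"}},"required":["offsets"],"additionalProperties":false}. offsets is a list of rows, 1 to 8 of them, each of 6 numbers: dx, dy, dz in m, then a rotation vector rx, ry, rz in rad; each row shifts and turns the commanded pose from where the row before left it, along the tool's axes as they then stand; what a row does not reach is not made up. A row lasts 1/8 s, in which the tool goes at most 0.0625 m and 0.188 rad, less where a joint would pass 70% of its speed; a pose out of reach is approached as far as the arm can. jaw is the finger opening in m, set as the call begins (left out keeps the last). The fingers move at their own pace and stop on an object; grip_force is the grip in N (left out, the last holds). Time passes only in rows, so rows that do not move let the fingers close. The tool returns the time, the measured TCP pose, the force, the opening and the grip force at its end. only (a regular expression) keeps the lines of the reply that match it, lines (a string "A,B") keeps lines A to B, and quiet returns only ok. Input that does not fit is refused with a message, and nothing moves.
- bot.get_state(): the state, without advancing time (a new reading comes with each control period).
- vision.snapshot(name): name is "scene" or "top" or "wrist"; returns the picture (480x640x3 uint8, red, green, blue); there is no depth.
- vision.camera_info(name): a dict with "K" (3x3 intrinsics, pixels), "pose" (4x4, takes a point from camera to world coordinates); the wrist camera has in their place "hand_eye" (4x4, takes a point from camera to tool coordinates, whose origin is the TCP and whose axes are the flange's). Camera axes: x right, y down, z forward; pixel columns grow to the right and rows downward; lengths in m; the calibration is good to about 2 mm. A picture is of the moment at which its call begins: read the wrist's pose just before it. camera_info takes no time and is no camera call.
- bot.close_job(): hands the job in; it is judged then, once.
The state is a dict: "t": time; "qpos": joint angles; "qvel": joint speeds; "tau": joint torques, N m; "eef_pos": TCP position; "tcp_rot": TCP orientation; "wrist_force": force on the tool from outside, world axes, zero at the start; "moment": the same for the moment, N m; "gripper_width": finger opening in m; "gripper_force": force on a finger pad.
Only numpy, scipy, OpenCV 4.12 (cv2) and the standard library are available. Lean on these libraries where they do the work, as an engineer would, in place of code of your own. Each camera call takes 0.05 s, during which the arm holds its last target. There are 200 camera calls.

## Working session

There is one attempt and no reset: what is moved stays moved. The work goes in short steps, Python scripts to look and compute and a tool call to move; the robot and the scene stay as the last step left them, time stands still between calls to the robot, and variables do not carry over. Pictures are saved under pics/ and viewed, at most 10 in all, crops included, and the job is handed in when it is done.

```bash
ls; mkdir -p pics
```

Run:
```python
from workcell import bot, vision
import cv2
for n in("top","scene"):
    cv2.imwrite(f"pics/{n}0.png",vision.snapshot(n)[...,::-1]); print(n,vision.camera_info(n))
print(vision.camera_info("wrist"));print(bot.get_state())
```

```text
pics
workcell.py
top {'K': array([[541.12245063,   0.        , 320.6929697 ],
       [  0.        , 541.12245063, 251.10421103],
       [  0.        ,   0.        ,   1.        ]]), 'pose': array([[-0.02115984, -0.99669697,  0.07840544,  0.4300129 ],
       [-0.99975945,  0.0206417 , -0.0074131 ,  0.03044304],
       [ 0.00577019, -0.07854344, -0.99689399,  1.68281157],
       [ 0.        ,  0.        ,  0.        ,  1.        ]])}
scene {'K': array([[471.19909736,   0.        , 312.78137952],
       [  0.        , 471.19909736, 232.3093596 ],
       [  0.        ,   0.        ,   1.        ]]), 'pose': array([[-0.55887506,  0.55936338, -0.61218565,  1.43556411],
       [ 0.82907238,  0.3922612 , -0.39845971,  0.61695673],
       [ 0.01725291, -0.73023541, -0.68297773,  1.05568591],
       [ 0.        ,  0.        ,  0.        ,  1.        ]])}
{'K': array([[391.9098163 ,   0.        , 322.43926353],
       [  0.        , 391.9098163 , 245.43375456],
       [  0.        ,   0.        ,   1.        ]]), 'hand_eye': array([[-2.94976079e-04, -9.45461585e-01, -3.25733487e-01,
    
[... 314 characters left out ...]
5 ,  0.60006688, -0.00253336,  1.60002021,  0.00181536,
        0.94289331, -0.0797692 ]), 'qvel': array([-1.60293678e-03, -2.20714136e-03,  5.65583973e-04, -1.96866288e-03,
       -2.43357486e-05,  3.13783686e-04,  3.27500237e-04]), 'tau': array([ 6.18016362e-03, -7.77998972e+01,  1.57020964e+00, -2.58625942e+01,
        1.26326413e-02,  5.50564480e-03, -1.81015668e-05]), 'eef_pos': array([0.24159955, 0.68338728, 0.40389817]), 'tcp_rot': array([ 1.69051133e-01,  9.85607038e-01, -6.91611244e-04, -4.38868893e-05]), 'wrist_force': array([ 0.33221438, -0.23908382, -0.6241869 ]), 'moment': array([-0.03955857,  0.00125143, -0.01612329]), 'gripper_force': 0.0, 'gripper_width': 0.08522407247849736}
```

View pics/top0.png

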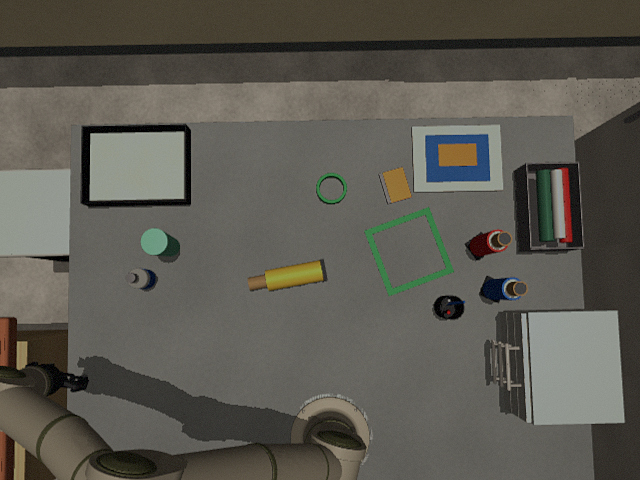

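View pics/scene0.png

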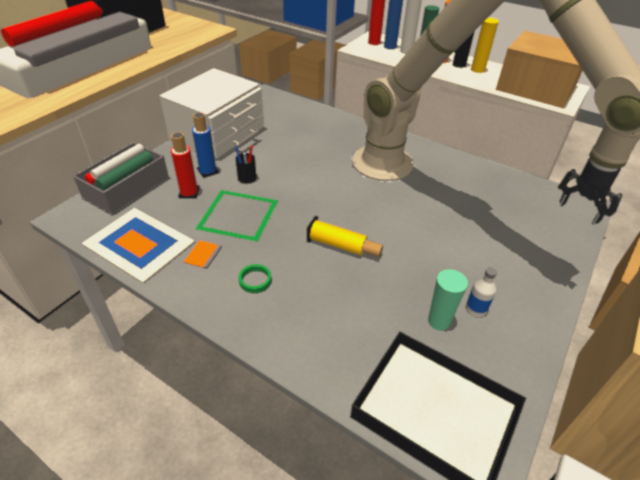

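Top view: roll lying with its core at about (258,282) and foot cap at (325,271). The green square is centred near (409,251), red and blue rolls to its right. Measuring now.

Create h.py:
```python
from workcell import bot, vision
import cv2, numpy as np
from scipy.spatial.transform import Rotation as R
def cam(n):
    c=vision.camera_info(n)
    if n=="wrist":
        s=bot.get_state();T=np.eye(4);T[:3,:3]=R.from_quat(s["tcp_rot"]).as_matrix();T[:3,3]=s["eef_pos"]
        return c["K"],T@c["hand_eye"]
    return c["K"],c["pose"]
def ray(K,P,uv,z):
    d=P[:3,:3]@np.linalg.solve(K,[*uv,1]);return P[:3,3]+d*(z-P[2,3])/d[2]
def blob(hsv,lo,hi,roi=None):
    m=cv2.inRange(hsv,np.array(lo),np.array(hi))
    if roi: k=np.zeros_like(m);x0,y0,x1,y1=roi;k[y0:y1,x0:x1]=255;m&=k
    cs,_=cv2.findContours(m,cv2.RETR_EXTERNAL,cv2.CHAIN_APPROX_NONE)
    return max(cs,key=cv2.contourArea)
```

Run:
```python
from h import *
K,P=cam("top");im=cv2.imread("pics/top0.png");h=cv2.cvtColor(im,cv2.COLOR_BGR2HSV)
for x,y in((258,282),(295,275),(378,265)):print(h[y,x])
def show(n,c,z):
    r=cv2.minAreaRect(c);b=cv2.boxPoints(r)
    print(n,cv2.contourArea(c),np.round(ray(K,P,r[0],z),4),[np.round(ray(K,P,q,z)[:2],3).tolist() for q in b])
show("yel",blob(h,(21,130,80),(32,255,255),(230,250,345,300)),.032)
show("core",blob(h,(8,60,60),(19,255,255),(230,260,290,300)),.032)
show("bay",blob(h,(45,80,60),(80,255,255),(355,200,465,305)),0)
show("red",blob(h,(0,150,50),(6,255,255),(460,220,520,265)),.1)
```

```text
[ 16 125 137]
[ 32 145 157]
[ 67 143 125]
yel 1078.5 [0.4883 0.1031 0.032 ] [[0.505, 0.194], [0.534, 0.022], [0.472, 0.012], [0.443, 0.183]]
core 202.0 [0.4692 0.2158 0.032 ] [[0.484, 0.246], [0.493, 0.193], [0.455, 0.186], [0.445, 0.239]]
bay 4724.0 [ 0.5571 -0.2568  0.    ] [[0.624, -0.118], [0.698, -0.325], [0.49, -0.395], [0.418, -0.189]]
red 43.0 [ 0.5751 -0.4989  0.1   ] [[0.605, -0.468], [0.609, -0.528], [0.545, -0.53], [0.541, -0.47]]
```

jog_arm(
  offsets=[
    [0,0,0,0,0,0.178],
    [0,0,0,0,0,0.178],
    [0,0,0,0,0,0.178],
    [0,0,0,0,0,0.178],
    [0,0,0,0,0,0.178],
    [0,0,0,0,0,0.176],
  ],
  jaw=0.085,
)

```text
t: 0.85
eef_pos: [0.2415, 0.6835, 0.4042]
tcp_rot: [0.649, 0.761, -0.0, 0.0]
wrist_force: [-0.4, -0.4, -0.1]
gripper_width: 0.0851
gripper_force: 0.0
```

jog_arm(
  offsets=[
    [-0.055,0.0165,0,0,0,0],
    [-0.055,0.0165,0,0,0,0],
    [-0.055,0.0165,0,0,0,0],
    [-0.055,0.0165,0,0,0,0],
    [-0.055,0.0165,0,0,0,0],
    [-0.055,0.0165,0,0,0,0],
    [-0.055,0.0165,0,0,0,0],
    [-0.055,0.0165,0,0,0,0],
  ],
)

```text
t: 1.85
eef_pos: [0.4446, 0.2695, 0.4047]
tcp_rot: [0.646, 0.763, 0.0, 0.0]
wrist_force: [-0.5, 0.5, -0.4]
gripper_width: 0.0851
gripper_force: 0.0
```

jog_arm(
  offsets=[
    [-0.055,0.016,0,0,0,0],
    [0,0,0,0,0,0],
  ],
)

```text
t: 2.1
eef_pos: [0.4705, 0.2151, 0.4049]
tcp_rot: [0.649, 0.76, -0.0, 0.001]
wrist_force: [-0.6, 0.5, -0.1]
gripper_width: 0.0852
gripper_force: 0.0
```

Run:
```python
from h import *
s=bot.get_state();print(s["qpos"],R.from_quat(s["tcp_rot"]).as_matrix())
K,P=cam("wrist");im=vision.snapshot("wrist")[...,::-1].copy();cv2.imwrite("pics/w1.png",im)
h=cv2.cvtColor(im,cv2.COLOR_BGR2HSV)
for n,lo,hi in(("core",(8,60,60),(19,255,255)),("yel",(21,130,80),(34,255,255))):
    r=cv2.minAreaRect(blob(h,lo,hi));print(n,r,ray(K,P,r[0],.032),[np.round(ray(K,P,q,.032)[:2],3).tolist() for q in cv2.boxPoints(r)])
```

```text
[-0.78063567  0.36347811  0.3247776   2.0851585  -0.17112755  0.71770974
 -0.18907138] [[-1.56570781e-01  9.87666505e-01  6.82354458e-04]
 [ 9.87665771e-01  1.56571558e-01 -1.29298926e-03]
 [-1.38387949e-03  4.71493803e-04 -9.99998931e-01]]
core ((323.5, 217.0), (70.0, 55.0), 90.0) [0.4728501  0.20727041 0.032     ] [[0.444, 0.235], [0.492, 0.242], [0.503, 0.178], [0.453, 0.17]]
yel ((323.0, 327.0), (180.0, 68.0), 90.0) [0.49012369 0.09555547 0.032     ] [[0.445, 0.184], [0.506, 0.193], [0.544, -0.009], [0.471, -0.021]]
```

View pics/w1.png

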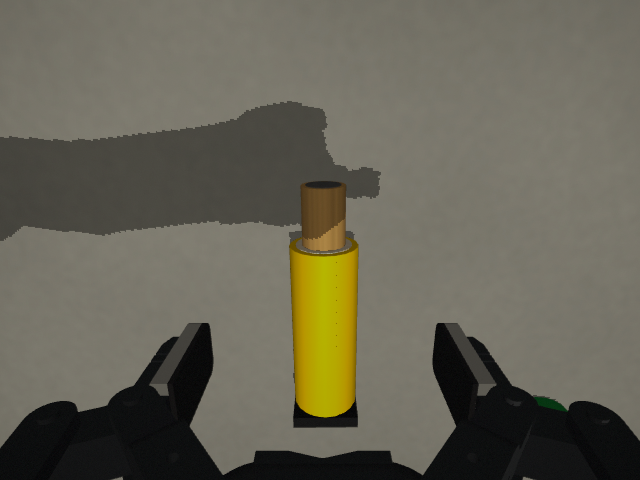

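Core centred between the fingers at column 323, rows 182–250; alignment is good. Descend and grip lightly.

jog_arm(
  offsets=[
    [0,0,0.055,0,0,0],
    [0,0,0.055,0,0,0],
    [0,0,0.055,0,0,0],
    [0,0,0.037,0,0,0],
    [0,0,0.02,0,0,0],
    [0,0,0,0,0,0],
  ],
)

```text
t: 2.9
eef_pos: [0.4681, 0.2206, 0.1811]
tcp_rot: [0.646, 0.764, -0.001, -0.001]
wrist_force: [1.1, -0.5, -0.1]
gripper_width: 0.0849
gripper_force: 0.0
```

jog_arm(
  offsets=[
    [0,0,0,0,0,0],
    [0,0,0,0,0,0],
    [0,0,0,0,0,0],
    [0,0,0,0,0,0],
    [0,0,0,0,0,0],
    [0,0,0,0,0,0],
    [0,0,0,0,0,0],
    [0,0,0,0,0,0],
  ],
  jaw=0.03,
  grip_force=28,
)

```text
t: 3.9
eef_pos: [0.4692, 0.22, 0.1838]
tcp_rot: [0.646, 0.763, 0.001, 0.0]
wrist_force: [-1.0, 0.6, 6.6]
gripper_width: 0.0392
gripper_force: 27.9
```

jog_arm(
  offsets=[
    [-0.006,0,-0.028,0,0,0],
    [-0.01,0,-0.027,0,0,0],
    [-0.013,0,-0.025,0,0,0],
    [-0.016,0,-0.023,0,0,0],
    [-0.019,0,-0.021,0,0,0],
    [-0.022,0,-0.018,0,0,0],
    [0,0,0,0,0,0],
  ],
)

```text
t: 4.78
eef_pos: [0.4833, 0.1337, 0.3261]
tcp_rot: [0.647, 0.762, 0.001, 0.001]
wrist_force: [1.0, 0.9, -2.1]
gripper_width: 0.0394
gripper_force: 32.0
```

Run:
```python
from h import *
cv2.imwrite("pics/s1.png",vision.snapshot("scene")[100:340,100:420,::-1])
```

```text
(no output)
```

View pics/s1.png

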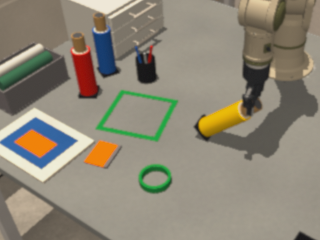

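Roll is tilted about 45°, foot on the desk at crop (205,128). Continuing the arc.

jog_arm(
  offsets=[
    [-0.024,0,-0.016,0,0,0],
    [-0.026,0,-0.013,0,0,0],
    [-0.027,0,-0.009,0,0,0],
    [-0.028,0,-0.006,0,0,0],
    [-0.028,0,-0.001,0,0,0],
    [-0.028,0,0.0,0,0,0],
    [0,0,0,0,0,0],
    [0,0,0,0,0,0],
  ],
)

```text
t: 5.82
eef_pos: [0.5095, -0.024, 0.3696]
tcp_rot: [0.647, 0.763, -0.0, 0.0]
wrist_force: [-0.4, -2.0, 7.5]
gripper_width: 0.0392
gripper_force: 39.0
```

jog_arm(
  offsets=[
    [0,0,0,0,0,0],
    [0,0,0,0,0,0],
  ],
)

```text
t: 6.08
eef_pos: [0.5095, -0.0236, 0.3697]
tcp_rot: [0.646, 0.763, -0.0, 0.0]
wrist_force: [-0.8, -3.2, 6.7]
gripper_width: 0.0391
gripper_force: 39.1
```

Run:
```python
from h import *
cv2.imwrite("pics/s2.png",vision.snapshot("scene")[100:340,100:420,::-1])
```

```text
(no output)
```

View pics/s2.png

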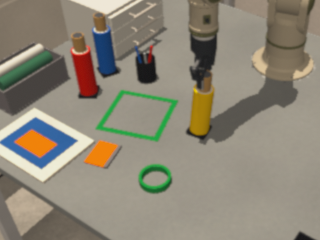

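Create lean.py:
```python
from h import *
K,P=cam("scene");im=vision.snapshot("scene")[...,::-1].copy();h=cv2.cvtColor(im,cv2.COLOR_BGR2HSV)
c=blob(h,(21,130,80),(34,255,255));vx,vy,x,y=cv2.fitLine(c,cv2.DIST_L2,0,.01,.01).ravel()
def pj(p): q=K@(P[:3,:3].T@(np.array(p)-P[:3,3]));return q[:2]/q[2]
s=bot.get_state();m=ray(K,P,(x,y),.097);ux=np.array([-.157,.988,0])
print("mid at z .097",m,"tcp",s["eef_pos"])
def ang(L): d=pj(m+L*.08)-pj(m-L*.08);return np.degrees(np.arctan2(d[0],-d[1]))
a=np.degrees(np.arctan(-vx/vy));
print("img",a,[(t,round(ang(np.array([0,0,1])+np.tan(np.radians(t))*ux),2)) for t in(-10,-5,0,5,10)])
```

```bash
python3 lean.py
```

```text
mid at z .097 [ 0.50956228 -0.03280355  0.097     ] tcp [ 0.5094847  -0.02355561  0.36966903]
img 4.985079 [(-10, np.float64(-11.03)), (-5, np.float64(-5.71)), (0, np.float64(-0.01)), (5, np.float64(6.07)), (10, np.float64(12.52))]
```

Standing with a lean of about 4° toward +y. Skim it to the bay, and apply a small counter-turn about the tool's y there.

jog_arm(
  offsets=[
    [0,0,-0.012,0,0,0],
    [-0.025,0.001,0,0,0,0],
    [-0.038,0.002,0,0,0,0],
    [-0.04,0.002,0,0,0,0],
    [-0.04,0.002,0,0,0,0],
    [-0.04,0.002,0,0,0,0],
    [-0.028,0.001,0,0,0,0],
    [-0.01,0,0,0,0,0],
  ],
)

```text
t: 7.18
eef_pos: [0.5557, -0.2412, 0.3813]
tcp_rot: [0.647, 0.763, -0.0, -0.0]
wrist_force: [-0.4, 0.4, -5.8]
gripper_width: 0.0392
gripper_force: 37.8
```

jog_arm(
  offsets=[
    [0,0,0,0,0,0],
    [0,0,0,0,0,0],
    [0,0,0,0,0,0],
    [0,0,0,0,0,0],
  ],
)

```text
t: 7.68
eef_pos: [0.5557, -0.2397, 0.3818]
tcp_rot: [0.646, 0.763, 0.0, -0.0]
wrist_force: [0.7, -0.7, -5.6]
gripper_width: 0.0393
gripper_force: 37.8
```

```bash
python3 lean.py
```

```text
mid at z .097 [ 0.53785197 -0.26022388  0.097     ] tcp [ 0.5557182  -0.23988466  0.38179783]
img 1.2764504 [(-10, np.float64(-15.96)), (-5, np.float64(-11.36)), (0, np.float64(-6.4)), (5, np.float64(-1.03)), (10, np.float64(4.79))]
```

jog_arm(
  offsets=[
    [-0.012,0,0,0,0.04,0],
    [-0.012,0,0,0,0.04,0],
    [-0.012,0,0,0,0.04,0],
    [0,0,0,0,0,0],
    [0,0,0,0,0,0],
  ],
)

```text
t: 8.35
eef_pos: [0.5615, -0.2754, 0.3802]
tcp_rot: [0.645, 0.762, 0.039, -0.046]
wrist_force: [0.3, 0.8, -4.7]
gripper_width: 0.0392
gripper_force: 37.8
```

```bash
python3 lean.py
```

```text
mid at z .097 [ 0.53934546 -0.26425159  0.097     ] tcp [ 0.56160546 -0.27512055  0.3802289 ]
img -6.0208497 [(-10, np.float64(-16.06)), (-5, np.float64(-11.47)), (0, np.float64(-6.53)), (5, np.float64(-1.17)), (10, np.float64(4.64))]
```

jog_arm(
  offsets=[
    [0,0,0.006,0,0,0],
    [0,0,0.004,0,0,0],
    [0,0,0.002,0,0,0],
    [0,0,0,0,0,0],
    [0,0,0,0,0,0],
  ],
)

```text
t: 9.02
eef_pos: [0.5614, -0.2745, 0.3684]
tcp_rot: [0.645, 0.762, 0.039, -0.046]
wrist_force: [0.0, 0.6, -5.4]
gripper_width: 0.0392
gripper_force: 37.9
```

```bash
python3 lean.py
```

```text
mid at z .097 [ 0.54835819 -0.25380667  0.097     ] tcp [ 0.56138563 -0.27453009  0.36847616]
img -6.123269 [(-10, np.float64(-16.06)), (-5, np.float64(-11.46)), (0, np.float64(-6.49)), (5, np.float64(-1.1)), (10, np.float64(4.74))]
```

jog_arm(
  offsets=[
    [0,0,0.003,0,0,0],
    [0,0,0,0,0,0],
    [0,0,0,0,0,0],
  ],
  only="eef|wrist",
)

```text
eef_pos: [0.5615, -0.2743, 0.367]
wrist_force: [-2.1, 0.1, 7.7]
```

jog_arm(
  offsets=[
    [0,0,0.003,0,0,0],
    [0,0,0,0,0,0],
    [0,0,0,0,0,0],
  ],
  only="eef|wrist",
)

```text
eef_pos: [0.5618, -0.2743, 0.3667]
wrist_force: [-5.2, 1.4, 28.7]
```

Contact. Ease up slightly, release slowly and retreat upward.

jog_arm(
  offsets=[
    [0,0,-0.004,0,0,0],
    [0,0,0,0,0,0],
    [0,0,0,0,0,0],
  ],
  only="eef|wrist",
)

```text
eef_pos: [0.5615, -0.2743, 0.3669]
wrist_force: [-1.8, 0.4, 6.7]
```

jog_arm(
  offsets=[
    [0,0,0,0,0,0],
    [0,0,0,0,0,0],
    [0,0,0,0,0,0],
    [0,0,0,0,0,0],
    [0,0,0,0,0,0],
    [0,0,0,0,0,0],
  ],
  jaw=0.085,
)

```text
t: 10.95
eef_pos: [0.5613, -0.2742, 0.3663]
tcp_rot: [0.645, 0.762, 0.039, -0.046]
wrist_force: [-0.1, 0.3, -0.4]
gripper_width: 0.0848
gripper_force: 0.0
```

```bash
python3 lean.py
```

```text
mid at z .097 [ 0.55100547 -0.24474013  0.097     ] tcp [ 0.56132642 -0.27422541  0.36638059]
img -2.4707022 [(-10, np.float64(-15.96)), (-5, np.float64(-11.34)), (0, np.float64(-6.34)), (5, np.float64(-0.93)), (10, np.float64(4.95))]
```

jog_arm(
  offsets=[
    [0,0,-0.02,0,0,0],
    [0,0,-0.04,0,0,0],
    [0,0,-0.04,0,0,0],
    [0,0,-0.02,0,0,0],
    [0,0,0,0,0,0],
    [0,0,0,0,0,0],
    [0,0,0,0,0,0],
    [0,0,0,0,0,0],
  ],
)

```text
t: 12.0
eef_pos: [0.5637, -0.2883, 0.4847]
tcp_rot: [0.645, 0.762, 0.039, -0.046]
wrist_force: [-0.5, 0.1, -0.1]
gripper_width: 0.0852
gripper_force: 0.0
```

```bash
python3 lean.py
```

Run:
```python
from h import *
im=vision.snapshot("scene")[100:340,100:420,::-1]
t=vision.snapshot("top")[150:390,300:620,::-1]
cv2.imwrite("pics/e.png",cv2.resize(np.hstack([im,t]),None,fx=1.25,fy=1.25))
```

```text
mid at z .097 [ 0.55007672 -0.24649735  0.097     ] tcp [ 0.56371232 -0.28830408  0.48484037]
img -4.285558 [(-10, np.float64(-15.97)), (-5, np.float64(-11.35)), (0, np.float64(-6.36)), (5, np.float64(-0.95)), (10, np.float64(4.92))]
```

View pics/e.png

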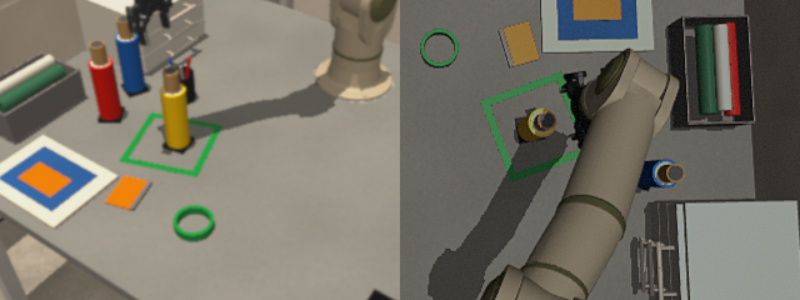

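The yellow roll stands free inside the green square and the gripper is clear above it. One last check that it is at rest, then hand in.

jog_arm(
  offsets=[
    [0,0,-0.04,0,0,0],
    [0,0,-0.04,0,0,0],
    [0,0,0,0,0,0],
    [0,0,0,0,0,0],
    [0,0,0,0,0,0],
    [0,0,0,0,0,0],
    [0,0,0,0,0,0],
    [0,0,0,0,0,0],
  ],
  quiet=true,
)

```text
ok
```

```bash
python3 lean.py
```

Run:
```python
from h import *
im=vision.snapshot("scene")[130:270,200:280,::-1]
cv2.imwrite("pics/f.png",cv2.resize(im,None,fx=4,fy=4))
```

```text
mid at z .097 [ 0.55193398 -0.24257378  0.097     ] tcp [ 0.5652795  -0.29784971  0.56481685]
img -1.0691816 [(-10, np.float64(-15.94)), (-5, np.float64(-11.32)), (0, np.float64(-6.31)), (5, np.float64(-0.89)), (10, np.float64(4.99))]
```

View pics/f.png

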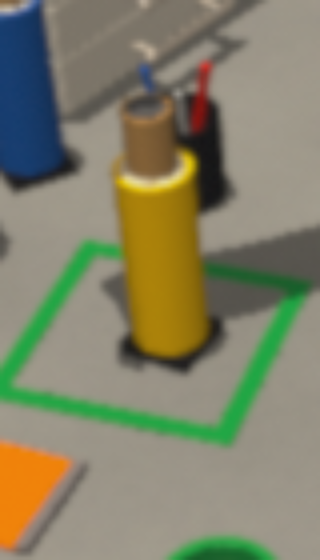

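Roll axis runs from (148,115) to (172,350) in the crop, about −5.8° in the image, which matches the projected vertical (−6.3°). The mask fit was skewed by shading. The cap sits flat inside the square.

```bash
python3 -c "
from workcell import bot, vision
print(bot.close_job())"
```

```text
the job is handed in; nothing more can be done
None
```

The yellow roll was tipped up on its foot cap, set standing upright about 15 mm from the centre of the green square and released; the job is handed in, but the hand-in gave no verdict.

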